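# Clamp the tool rest of the alabaster lathe

### The arm

A 6-joint arm with a two-finger parallel gripper is mounted at the origin on the work surface. World frame = base frame: x ahead of the robot, y to its left, z up, the work surface at z = 0. Lengths are in m, angles in rad, forces in N, time in s.
With the tool pointing down it reaches from about 0.4 to 0.925 m from the base axis. Payload 3.4 kg.
Tool frame: the origin (TCP) lies where the fingers leave the gripper's body, on its centre line; the fingertips stand 73 mm ahead of it and the grasp point (between the pads) lies robot.pinch_z ahead of it (robot.pinch_z is the distance from the TCP to the grasp point, in m); z points along the fingers, y is the line along which they close (so a half turn about z gives the same grasp; the last joint's range is limited). The gripper opens to 85 mm and grips with 20 to 120 N. Pads are 22 mm wide; open, the fingers measure 114 mm over their backs; the gripper's body (76 mm by 85 mm) begins 54 mm behind the grasp point. The pads swing forward as they close: fully open they stand 13 mm farther back than shut.
Start: joints at [-1.327, 0.307, 1.506, -0, 1.328, -0.073], TCP at [0.18, -0.546, 0.304] pointing down, gripper open.
Joint ranges: [-3.12, 3.12], [-1.05, 2.28], [0.14, 2.33], [-1.42, 4.57], [0.1, 2.73], [-2.68, 2.68]. Speed limits (rad/s): [2.57, 2.57, 3.14, 3.14, 3.14, 3.14].

### API

Orientations are given as [roll, pitch, yaw] about the fixed x, y, z axes, in that order (R = Rz(yaw) Ry(pitch) Rx(roll)).
In Python, from plant import robot, eyes gives the robot as it stands. Calls block until the motion is done:
- robot.move_to(position, orientation): joint-space move of the TCP to a pose.
- robot.movel(position, attitude=None, max_speed=0.15, threshold=None): straight line of the TCP; attitude=None keeps the orientation; max_speed is the mean speed in m/s. With threshold (N) it stops when the force on the tool has changed by that much, and returns True; else False.
- robot.goto_joints(angles): joint-space move.
- robot.gripper_open() and robot.gripper_close(force=None): open the fingers fully, or close them until they stop; force is the grip in N (None keeps the last).
- robot.pause(seconds).
- robot.solve_ik(position, orientation): joint angles nearest the present ones, or None.
- robot.sense(): the state.
- eyes.read_camera(name): name is "scene" or "top"; returns a dict with "pixels" (420x560x3 uint8, red, green, blue), "depth" (420x560 float32, m along the optical axis (not along the pixel's ray), 0 where there is no reading), "fovy" (degrees; the focal length in pixels is half the picture's height over the tangent of half this angle, whatever the lens; pixels are square), "cx", "cy" (the principal point, pixels), "k1" (the pictures are not rectified: a ray, as slopes to the right and down, at radius r is drawn at 1 + k1 r^2 times it, then the intrinsics apply), "origin" and "attitude" of the camera in the world. Camera axes: x right, y down, z forward; pixel columns grow to the right and rows downward; lengths in m; the calibration is good to about 2 mm. A picture is of the moment at which its call begins.
A pose or a line that the arm cannot do raises robot.Unreachable and nothing moves.
- robot.sign_off(): hands the job in; it is judged then, once.
The state is a dict: "t": time; "joints": joint angles; "qd": joint speeds; "tau": joint torques, N m; "tcp_pos": TCP position; "tcp_rot": TCP orientation; "wrist_force": force on the tool from outside, world axes, zero at the start; "torque": the same for the moment, N m; "opening": finger opening in m; "grip_force": force on a finger pad.
Only numpy, scipy, OpenCV 4.12 (cv2) and the standard library are available. Lean on these libraries where they do the work, as an engineer would, in place of code of your own. Each camera call takes 0.05 s, during which the arm holds its last target. There are 200 camera calls.

### The job

Take the red-handled hex key out of the wooden rack and push it fully home into the recessed clamp screw of the green tool-rest foot before turning. Then turn the screw clockwise, seen from above, until it comes up tight against its stop, and leave the key standing in the screw. Leave the blue-handled key in the rack.

Things in the scene. Friction and masses are not known exactly. Their poses are not given: they have to be found in the camera images.
- red_key_grip (a point): Centre of the red bar of the T-handled key, 250 g. Bar 100 mm long (x), 24 wide, 24 high; z up. Below its centre: 16 mm neck, 32 mm collar 54 to 60 mm down, then a hex 19 mm across flats to the end 115 mm down (last 9 mm tapered); one pair of flats faces along the bar (+x, -x). Starts upright and loose in a rack hole, collar on the rack's top: lift 60 mm to clear it, 130 mm to pass over the other key.
- blue_key_grip (a point): Centre of the blue bar of the other key: same shape, but a thin 12 mm hex that does not fit. The keys stand, in either order, in the two holes, 120 mm apart, of the rack: a fixed brown wooden block 220 x 100 x 60 mm high. Each bar starts square to the block's long side within 17 degrees.
- socket (a point): Centre of the hex socket's floor, 30 mm above the bench; turns with the screw, z up. 21 mm across flats (13 degrees of play each way), 22 mm deep, one pair of flats facing its +x and -x; then a hex lead-in up to 30 mm, 37 wide, and a round countersink up to the mouth, 60 mm wide, 42 mm above the floor, in a green boss 72 mm wide. Key fully home: bar centre 115 mm above this point.
- clamp_screw (a joint): Turn of the screw, rad, growing clockwise from above; starts slack at 0 to 0.25, hard stop at 1.1 (tight), needs 0.1 N m, stays as left. At 0 the socket's x axis lies along the short side of its foot, a fixed green plate 230 x 110 x 24 mm. The foot also carries a dark tool-rest bar, 200 mm long, along the short side, 125 mm from the screw, top 112 mm above the bench.
Things that resemble listed ones, but are neither listed nor needed, are in the scene too. Of the things like the part that bears red_key_grip, leave any that is turquoise; of the rest the larger one is meant.

How it is judged:
By the outcome, as a careful person would: the job done as asked, in the order asked, and still so for the second after the job is handed in, with the robot touching nothing.
It also fails if it takes over 45 s, if anything falls off the work surface, if the arm or the gripper's body presses on something with over 40 N, if the wrist force passes 120 N, or if a joint passes its speed limit or range.

## Working session

There is one attempt and no reset: what is moved stays moved. The work goes in short steps, each a Python script; the robot and the scene stay as the last script left them, time stands still between calls to the robot, and variables do not carry over. Pictures are saved under pics/ and viewed, at most 10 in all, crops included, and the job is handed in when it is done.

```bash
ls; mkdir -p pics; cat > h.py <<'E'
import numpy as np, cv2
from plant import robot, eyes
from scipy.spatial.transform import Rotation as Ro
def K(c):
    f=210/np.tan(np.radians(c["fovy"])/2)
    return np.array([[f,0,c["cx"]],[0,f,c["cy"]],[0,0,1.]])
def slopes(c,uv):
    return cv2.undistortPoints(np.float64(uv).reshape(-1,1,2),K(c),np.array([c["k1"],0,0,0.])).reshape(-1,2)
def rot(c):
    a=np.array(c["attitude"]); return a if a.shape==(3,3) else Ro.from_euler('xyz',a).as_matrix()
def rays(c,uv):
    s=slopes(c,uv); return np.c_[s,np.ones(len(s))]@rot(c).T
def onplane(c,uv,z):
    d=rays(c,uv); o=np.array(c["origin"]); return o+d*((z-o[2])/d[:,2])[:,None]
def cloud(c):
    h,w=c["depth"].shape; v,u=np.mgrid[:h,:w]
    P=np.array(c["origin"])+rays(c,np.c_[u.ravel(),v.ravel()])*c["depth"].reshape(-1,1)
    return P.reshape(h,w,3)
E
python3 - <<'E'
from h import *
for n in("scene","top"):
    c=eyes.read_camera(n); cv2.imwrite(f"pics/{n}0.png",c["pixels"][:,:,::-1])
    print(n,{k:c[k] for k in c if k not in("pixels","depth")},(c["depth"]==0).mean())
s=robot.sense();print(s,robot.pinch_z)
E
```

```text
pics
scene {'fovy': 44.15539895447189, 'cx': 278.905718303564, 'cy': 212.25674909969132, 'k1': -0.15664574582936322, 'origin': array([ 1.22155677, -0.09720475,  0.84628265]), 'attitude': array([-2.33998066,  0.02074571,  1.38689283])} 0.003971088435374149
top {'fovy': 43.71369675653163, 'cx': 282.50533193218655, 'cy': 210.1207105171696, 'k1': -0.16596365835486682, 'origin': array([0.38456955, 0.01630496, 1.02586087]), 'attitude': array([-3.03089069,  0.03297801, -1.5876685 ])} 0.004000850340136054
{'t': 0.1, 'joints': array([-1.32651143e+00,  3.07529276e-01,  1.50753873e+00,  2.26060274e-05,
        1.32839671e+00, -7.35320480e-02]), 'qd': array([-1.70370280e-04, -1.45757197e-03, -3.50849775e-03,  1.76849637e-04,
       -5.97754869e-05, -8.42771442e-04]), 'tau': array([ 8.90469764e-04, -4.58528817e+01, -2.52607781e+01, -8.57199802e-05,
        5.56911284e-03, -7.24535994e-06]), 'tcp_pos': array([ 0.17953157, -0.5457432 ,  0.30305673]), 'tcp_rot': array([-3.13972726e+00, -1.59408473e-04,  3.17811350e-01]), 'wrist_force': array([-0.194672  , -0.21142593,  0.94652968]), 'torque': array([ 0.04363258,  0.00906717, -0.01098691]), 'grip_force': 0.0, 'opening': 0.0854683927359331} 0.0539
```

View pics/scene0.png

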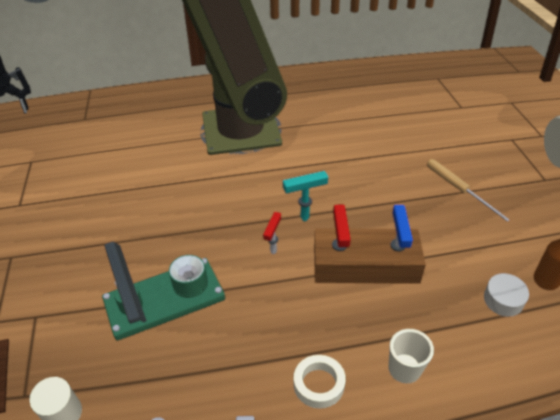

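View pics/top0.png

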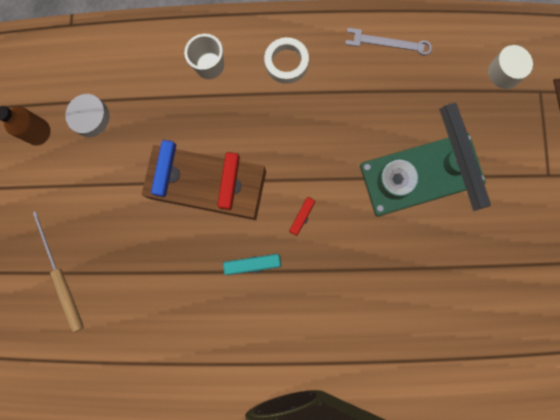

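Top view candidates, all T-handled keys:
- Red at (228,180), in the rack.
- Small red at (302,216), outside the rack.
- Turquoise at (251,264), to be left alone.

The red key in the rack is the larger red one, so it fits. Blue is at (163,168), and the green foot's socket is at (398,179), with the tool-rest bar at (465,157). I'll measure next and make one enlarged crop.

```bash
cat >> h.py <<'E'
def bar(c,lo,hi,z,tol=0.006,box=None):
    """bar top face from colour+depth: centre, long-axis angle, size (world)"""
    hsv=cv2.cvtColor(c["pixels"],cv2.COLOR_RGB2HSV)
    m=cv2.inRange(hsv,lo,hi)>0; P=cloud(c)
    m&=(abs(P[...,2]-z)<tol)
    n,l,st,ce=cv2.connectedComponentsWithStats(m.astype(np.uint8))
    out=[]
    for i in range(1,n):
        if st[i,4]<60: continue
        uv=np.argwhere(l==i)[:,::-1]; Q=onplane(c,uv,z)
        (cx,cy),(w,h),a=cv2.minAreaRect(Q[:,:2].astype(np.float32)*1000)
        if w<h: w,h,a=h,w,a+90
        out.append((ce[i].round(),np.round([cx,cy],1),round(w),round(h),round((a+90)%180-90,1),round(float(np.median(P[l==i][:,2])),4)))
    return out
RED=((0,150,60),(8,255,255));BLUE=((105,150,60),(130,255,255));GREEN=((60,80,20),(85,255,160))
E
python3 - <<'E'
from h import *
for n in("top","scene"):
    c=eyes.read_camera(n)
    print(n)
    for nm,col,z in(("red",RED,.132),("blue",BLUE,.132)): print(nm,bar(c,*col,z,.008))
    print("smallred",bar(c,*RED,.09,.03))
    print("foot",bar(c,*GREEN,.024,.006)); P=cloud(c)
    # boss top rim at z=.072
    uv=np.argwhere(abs(P[...,2]-.072)<.004)[:,::-1]
    Q=P[uv[:,1],uv[:,0]]; near=Q[(np.hypot(Q[:,0]-.5,Q[:,1])<.6)]
    b=cloud(c); 
    m=(abs(P[...,2]-.072)<.004).astype(np.uint8)
    k,l,st,ce=cv2.connectedComponentsWithStats(m)
    for i in range(1,k):
        if st[i,4]>60:
            q=P[l==i][:,:2].astype(np.float32)*1000;(x,y),r=cv2.minEnclosingCircle(q);print(" rim",ce[i].round(),round(x,1),round(y,1),round(r,1))
    m=(abs(P[...,2]-.110)<.006).astype(np.uint8)&(c["pixels"].max(2)<90)
    k,l,st,ce=cv2.connectedComponentsWithStats(m.astype(np.uint8))
    for i in range(1,k):
        if st[i,4]>100:
            q=P[l==i][:,:2].astype(np.float32)*1000;print(" dark",ce[i].round(),cv2.minAreaRect(q))
    if n=="top":
        im=c["pixels"][:,:,::-1]
        a=cv2.resize(im[140:220,190:320],(780,480),interpolation=cv2.INTER_CUBIC)[:, :]
        s=cv2.resize(im[154:204,373:423],(480,480),interpolation=cv2.INTER_CUBIC)
        s=cv2.convertScaleAbs(s,alpha=1.5)
        a=cv2.resize(a,(320,197)); o=np.zeros((480,800,3),np.uint8); o[:,:480]=s; o[:197,480:]=a
        cv2.imwrite("pics/crop1.png",o)
        np.set_printoptions(linewidth=250)
        print((P[168:190:2,386:412:2,2]*1000).round())
E
```

```text
top
red [(array([228., 180.]), array([538.7, 138.5]), 100, 25, -8.8, 0.1307)]
blue [(array([163., 168.]), array([564.2, 254.4]), 97, 23, -11.0, 0.1309)]
smallred [(array([302., 216.]), array([477.7,  10.9]), 72, 17, -29.2, 0.0902)]
foot [(array([418., 176.]), array([ 558.1, -208.1]), 184, 105, -74.8, 0.023)]
 rim [203.  51.] 804.7 196.2 38.4
 rim [ 31. 127.] 674.9 560.0 27.9
 rim [399. 177.] 548.7 -171.6 36.6
 dark [467. 155.] ((581.0960693359375, -291.4257507324219), (197.89698791503906, 25.672853469848633), 15.356908798217773)
 dark [ 17. 120.] ((676.0204467773438, 555.7189331054688), (26.114974975585938, 45.05447006225586), 83.35551452636719)
[[73. 64. 64. 62. 59. 59. 59. 56. 59. 61. 60. 62. 67.]
 [71. 64. 61. 58. 57. 59. 55. 55. 56. 60. 62. 63. 67.]
 [66. 66. 57. 58. 51. 52. 54. 54. 51. 55. 58. 59. 64.]
 [65. 58. 61. 55. 41. 41. 39. 43. 55. 54. 52. 61. 60.]
 [63. 59. 53. 52. 27. 27. 28. 37. 50. 53. 58. 57. 60.]
 [63. 59. 56. 31. 29. 29. 29. 33. 43. 52. 53. 56. 61.]
 [65. 60. 55. 26. 28. 34. 30. 30. 30. 50. 54. 56. 61.]
 [64. 63. 55. 54. 30. 28. 27. 26. 44. 54. 55. 57. 62.]
 [67. 63. 61. 57. 50. 32. 28. 28. 53. 56. 55. 61. 65.]
 [70. 64. 63. 60. 55. 55. 53. 53. 59. 54. 58. 61. 66.]
 [71. 68. 67. 64. 60. 58. 60. 61. 60. 61. 66. 65. 69.]]
scene
red [(array([341., 224.]), array([545.8, 136.1]), 104, 24, -9.1, 0.1302)]
blue [(array([402., 224.]), array([572.6, 251.6]), 99, 24, -10.9, 0.1304)]
smallred [(array([272., 226.]), array([486. ,   8.8]), 82, 20, -29.5, 0.0895)]
foot [(array([160., 301.]), array([ 570.4, -229.7]), 224, 110, -74.7, 0.0233)]
 rim [108.  33.] -611.6 -403.1 282.5
 rim [15. 47.] -608.3 -749.3 58.4
 rim [230. 119.] 42.3 -28.7 44.7
 rim [186. 269.] 550.0 -174.8 38.5
 rim [411. 348.] 806.7 193.4 39.1
 dark [122. 282.] ((583.4343872070312, -291.4868469238281), (196.92469787597656, 23.196386337280273), 15.038432121276855)
```

View pics/crop1.png

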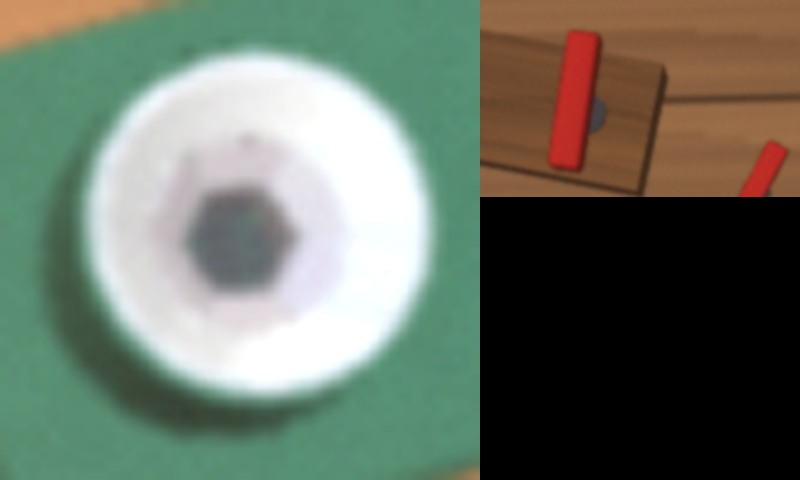

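The crop confirms the large red key, with its collar seated in the rack. The socket's dark hex is centred near top pixel (397.6,178.4), with vertices pointing left and right. The screw therefore starts near 0.2 rad, with socket x at about 2–3°. Grasping next.

```bash
python3 - <<'E'
from h import *
c=eyes.read_camera("top")
print("mouth centre",onplane(c,[[399.4,176.8]],.072),"hex",onplane(c,[[397.6,178.4]],.045))
V=onplane(c,[[373+185/9.6-.5,154+240/9.6-.5],[373+298/9.6-.5,154+238/9.6-.5]],.05);d=V[1]-V[0]
print("vertex dir",np.degrees(np.arctan2(d[1],d[0])),np.linalg.norm(d))
yaw=np.radians(171); p=np.array([.540,.1375]); o=[np.pi,0,yaw]
for yw,q in((171,p),(183,(.55,-.172)),(115,(.55,-.172))): 
    r=robot.solve_ik([*q,.3],[np.pi,0,np.radians(yw)]); print(yw,None if r is None else r.round(2))
robot.move_to([*p,.27],o)
robot.movel([*p,.171],max_speed=.12,threshold=15)
robot.gripper_close(60)
s=robot.sense();print(s["t"],s["tcp_pos"],s["tcp_rot"],s["opening"],s["grip_force"],s["wrist_force"])
for n in("scene",):
    c=eyes.read_camera(n);cv2.imwrite("pics/g.png",cv2.resize(c["pixels"][130:330,230:480,::-1],(750,600)))
E
```

```text
mouth centre [[ 0.54875502 -0.17144751  0.072     ]] hex [[ 0.55037866 -0.17316138  0.045     ]]
vertex dir -90.01087038374419 0.022508402058021928
171 [ 0.17  0.29  1.55  0.    1.31 -1.24]
183 [-0.38  0.31  1.51  0.    1.32 -2.  ]
115 [-0.38  0.31  1.51  0.    1.32 -0.81]
4.5333 [0.54019839 0.13779579 0.1714329 ] [3.14086824e+00 6.32898662e-04 2.98440334e+00] 0.023333402604199496 59.14132297039032 [-1.76669888e-03  1.36557692e+00  3.28639926e+00]
```

View pics/g.png

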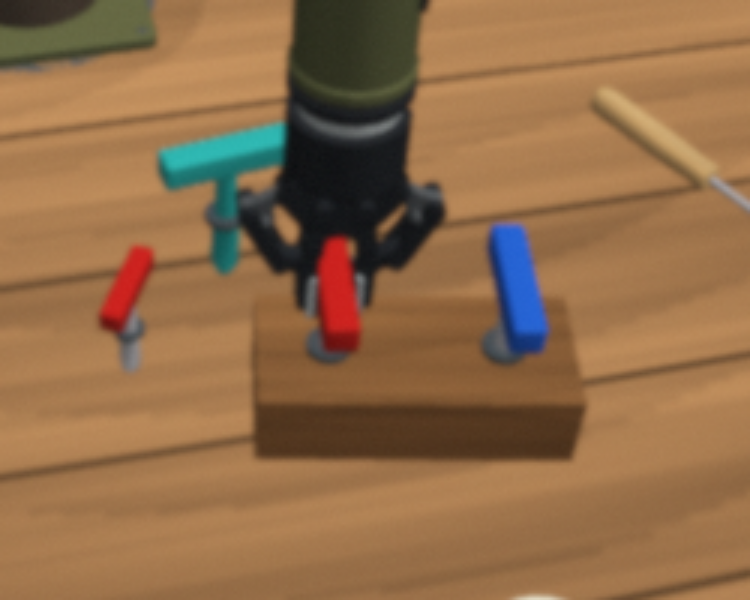

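The picture shows the bar held between the pads, with the collar still on the rack. Next: lift, carry, and hover over the socket to check alignment.

```bash
python3 - <<'E'
from h import *
s=robot.sense(); p=s["tcp_pos"]
robot.gripper_close(110)
robot.movel([p[0],p[1],.305],max_speed=.15)
y=np.radians(181.5)
robot.movel([.5497,-.1725,.305],[np.pi,0,y],max_speed=.15)
robot.movel([.5497,-.1725,.256],max_speed=.1)
s=robot.sense();print(s["t"],s["tcp_pos"],s["opening"],s["grip_force"],s["wrist_force"])
c=eyes.read_camera("scene");cv2.imwrite("pics/h.png",cv2.resize(c["pixels"][170:330,90:290,::-1],(750,600),interpolation=cv2.INTER_CUBIC))
np.savez("hover.npz",**c)
print(bar(c,*RED,.217,.008))
hsv=cv2.cvtColor(c["pixels"],cv2.COLOR_RGB2HSV);P=cloud(c)
# shaft points
m=(P[...,2]>.095)&(P[...,2]<.142)&(np.hypot(P[...,0]-.55,P[...,1]+.172)<.025)
print("shaft",m.sum(),np.median(P[m],0)); 
for z in(.1,.11,.12,.13,.138):
    k=m&(abs(P[...,2]-z)<.005);Q=P[k];print(z,k.sum(),Q.mean(0).round(4),np.ptp(Q,0).round(4))
E
```

```text
8.7 [ 0.54999558 -0.17247081  0.25617393] 0.022678973420546776 107.75050520896912 [ 0.77292341  0.05301594 -3.01490915]
[(array([175., 221.]), array([ 562.2, -171.5]), 93, 24, 2.0, 0.2153)]
shaft 155 [ 0.55723444 -0.17024817  0.117198  ]
0.1 26 [ 0.5565 -0.1704  0.101 ] [0.0083 0.0196 0.0077]
0.11 45 [ 0.5562 -0.1703  0.11  ] [0.0116 0.0212 0.0097]
0.12 36 [ 0.5563 -0.1711  0.1199] [0.0103 0.0214 0.0095]
0.13 41 [ 0.5567 -0.1703  0.1297] [0.0106 0.0212 0.009 ]
0.138 12 [ 0.5592 -0.1701  0.136 ] [0.0045 0.0131 0.0061]
```

View pics/h.png

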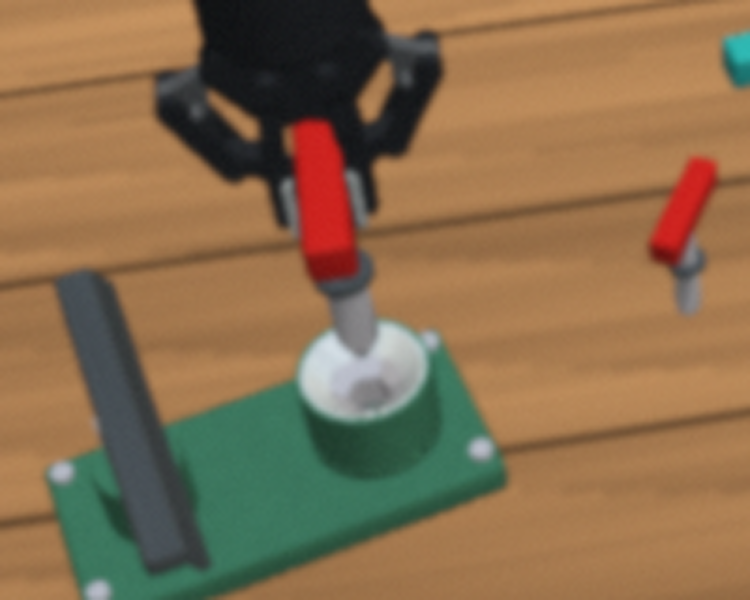

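The scene picture shows the key held upright, its tip at crop (362,352), over the mouth centred at about crop (365,369). I'll compare both on their own planes.

```bash
python3 - <<'E'
from h import *
c=dict(np.load("hover.npz"))
for k in("cx","cy","k1","fovy"): c[k]=float(c[k])
f=lambda x,y:[90+x/3.75-.5,170+y/3.75-.5]
print("rim",onplane(c,[f(365,369)],.072),"edges",onplane(c,[f(300,375),f(430,363)],.072))
print("tip",onplane(c,[f(362,354)],.0898))
print("shaft@.12 edges",onplane(c,[f(333,300),f(374,295)],.12))
print("collar edges (z .148, 32 wide)",onplane(c,[f(322,285),f(373,270)],.148))
E
```

```text
rim [[ 0.54929839 -0.17182535  0.072     ]] edges [[ 0.54680729 -0.20587856  0.072     ]
 [ 0.55183087 -0.13783288  0.072     ]]
tip [[ 0.55437459 -0.17103692  0.0898    ]]
shaft@.12 edges [[ 0.54209824 -0.18062258  0.12      ]
 [ 0.54279696 -0.15973673  0.12      ]]
collar edges (z .148, 32 wide) [[ 0.55724588 -0.18232691  0.148     ]
 [ 0.55216458 -0.1567857   0.148     ]]
```

Tip and mouth agree to within about 1–2 mm, so I'll go in.

```bash
python3 - <<'E'
from h import *
s=robot.sense(); p=s["tcp_pos"]
def say(l):
    s=robot.sense();print(l,round(s["t"],2),s["tcp_pos"].round(4),round(s["opening"],4),s["wrist_force"].round(1),s["torque"].round(2))
hit=robot.movel([.5497,-.1722,.218],max_speed=.06,threshold=15); say(hit)
if not hit:
    hit=robot.movel([.5497,-.1722,.194],max_speed=.03,threshold=20); say(hit)
E
```

```text
False 9.53 [ 0.5499 -0.1723  0.218 ] 0.0227 [-1.2 -0.  -2.4] [ 0.02 -0.04 -0.01]
True 10.24 [ 0.5494 -0.1726  0.1965] 0.0225 [-1.  -0.2  4.5] [-0.    0.31 -0.03]
```

TCP z is 0.1965 against an expected 0.1964 at home. I'll push once more to confirm, then turn clockwise in steps while watching the torque.

```bash
python3 - <<'E'
from h import *
def say(l):
    s=robot.sense();print(l,round(s["t"],2),s["tcp_pos"].round(4),round(s["opening"],4),s["wrist_force"].round(1),s["torque"].round(2),round(np.degrees(s["tcp_rot"][2])%360,1));return s
p=np.array([.5495,-.1724,.1958])
print(robot.movel([p[0],p[1],.193],max_speed=.02,threshold=25)); s=say("push")
p[2]=s["tcp_pos"][2]
for a in range(175,94,-6):
    robot.movel(p,[np.pi,0,np.radians(a)],max_speed=.05)
    s=say(a)
    if abs(s["torque"][2])>1.0 or np.linalg.norm(s["wrist_force"])>60: break
E
```

```text
True
push 10.45 [ 0.5497 -0.1725  0.1965] 0.0228 [-1.7 -0.4  6.7] [ 0.01  0.55 -0.03] 181.5
175 10.72 [ 0.5494 -0.1729  0.1965] 0.0224 [-1.1 -3.2  1. ] [-0.71  0.45  0.02] 175.2
169 10.97 [ 0.5494 -0.1731  0.1965] 0.0227 [-2.  -5.1  1.2] [-1.12  0.58 -0.01] 169.2
163 11.23 [ 0.5493 -0.1731  0.1965] 0.0225 [-2.9 -4.3  0.9] [-1.2   0.72  0.04] 163.2
157 11.49 [ 0.5492 -0.1731  0.1965] 0.0225 [-3.  -5.   1.9] [-1.23  0.74  0.05] 157.2
151 11.75 [ 0.5491 -0.1731  0.1965] 0.0226 [-3.4 -5.5  0.9] [-1.22  0.71  0.01] 151.2
145 12.01 [ 0.5491 -0.173   0.1965] 0.0223 [-3.  -4.7  2. ] [-1.21  0.78  0.  ] 145.2
139 12.27 [ 0.549  -0.173   0.1965] 0.023 [-2.9 -4.7  1.1] [-1.12  0.8  -0.04] 139.2
133 12.53 [ 0.549  -0.1729  0.1965] 0.0227 [-3.9 -4.4  1.7] [-1.14  0.84  0.01] 133.2
127 12.78 [ 0.5489 -0.1729  0.1965] 0.0224 [-3.8 -4.3  1.1] [-1.08  0.83 -0.01] 127.2
121 13.04 [ 0.5489 -0.1728  0.1965] 0.0226 [-3.3 -4.   1.8] [-0.99  0.86  0.  ] 121.2
115 13.3 [ 0.5489 -0.1727  0.1965] 0.0226 [-2.9 -3.9  2.4] [-1.02  0.88 -0.02] 115.2
109 13.56 [ 0.5489 -0.1727  0.1965] 0.0224 [-3.4 -3.2  2.8] [-0.96  0.91 -0.02] 109.3
103 13.82 [ 0.5489 -0.1726  0.1965] 0.0227 [-4.3 -3.9  3.3] [-0.94  0.96 -0.02] 103.3
97 14.07 [ 0.5489 -0.1725  0.1965] 0.0224 [-3.4 -3.6  3.4] [-0.95  1.   -0.07] 97.3
```

The key has turned 84° with no stop torque, so it isn't engaged as expected. Looking.

```bash
python3 - <<'E'
from h import *
c=eyes.read_camera("scene");t=eyes.read_camera("top")
a=cv2.resize(c["pixels"][190:310,100:260,::-1],(800,600),interpolation=cv2.INTER_CUBIC)
cv2.imwrite("pics/i.png",a)
for n,k in(("scene",c),("top",t)):
    print(n,bar(k,*RED,.157,.012)); P=cloud(k)
    hsv=cv2.cvtColor(k["pixels"],cv2.COLOR_RGB2HSV); m=(cv2.inRange(hsv,*RED)>0)&(np.hypot(P[...,0]-.55,P[...,1]+.172)<.08)
    if m.sum(): print(m.sum(),np.percentile(P[m],[5,50,95],axis=0).round(4))
E
```

```text
scene [(array([198., 237.]), array([ 552.5, -139.6]), 36, 33, -84.2, 0.1547), (array([164., 245.]), array([ 559. , -201.9]), 36, 33, -80.8, 0.1551)]
631 [[ 0.5398 -0.2167  0.1377]
 [ 0.5565 -0.1788  0.1544]
 [ 0.5662 -0.1263  0.1588]]
top [(array([387., 172.]), array([ 542.3, -135.3]), 31, 24, -84.6, 0.1552)]
226 [[ 0.5328 -0.1469  0.1506]
 [ 0.5432 -0.1341  0.1552]
 [ 0.5535 -0.1225  0.1578]]
```

View pics/i.png

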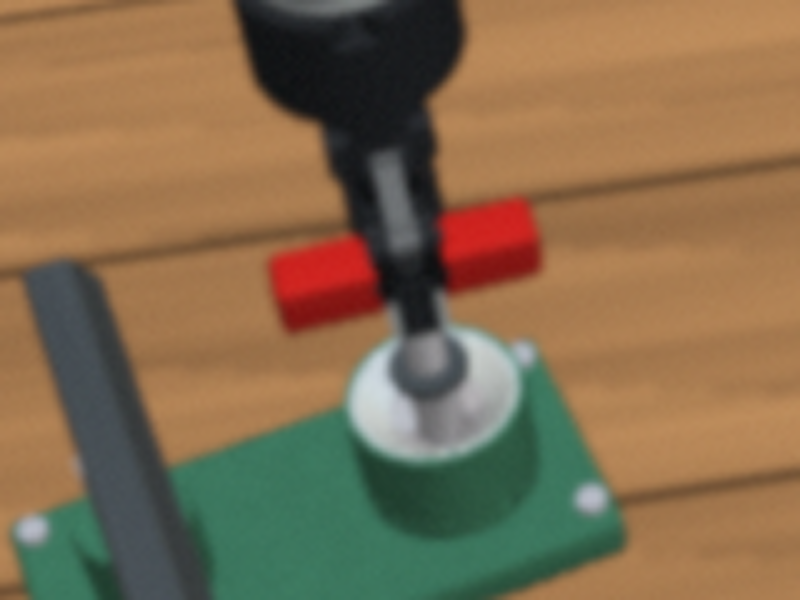

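The bar top reads about 0.155–0.157, so the key is home, and the bar turned with the gripper to -84°. The stop should have come near yaw 119. I'll probe a few degrees each way and log wrist and joint-6 torque.

```bash
python3 - <<'E'
from h import *
p=np.array([.5492,-.1728,.1965])
for a in (91,86,92,98,104,110):
    robot.movel(p,[np.pi,0,np.radians(a)],max_speed=.05)
    s=robot.sense();print(a,round(s["t"],2),s["tcp_pos"].round(4),s["wrist_force"].round(1),s["torque"].round(3),s["tau"][5].round(3),s["opening"].round(4),np.degrees(s["tcp_rot"][2]).round(1),s["joints"][5].round(3))
E
```

```text
Traceback (most recent call last):
AttributeError: 'float' object has no attribute 'round'
```

```bash
python3 - <<'E'
from h import *
p=np.array([.5492,-.1728,.1965])
for a in (86,92,98,104,110):
    robot.movel(p,[np.pi,0,np.radians(a)],max_speed=.05)
    s=robot.sense();print(a,round(s["t"],2),s["tcp_pos"].round(4),s["wrist_force"].round(1),s["torque"].round(3),np.round([s["tau"][5],s["opening"],np.degrees(s["tcp_rot"][2]),s["joints"][5]],4))
E
```

```text
86 14.68 [ 0.5489 -0.1726  0.1965] [-3.4 -1.8  3.4] [-0.538  0.958 -0.035] [ 9.77000e-02  2.25000e-02  8.63108e+01 -3.13800e-01]
92 14.94 [ 0.5489 -0.1727  0.1965] [-4.4 -1.5  4.3] [-0.549  1.038  0.051] [-1.68400e-01  2.26000e-02  9.20323e+01 -4.13600e-01]
98 15.2 [ 0.5489 -0.1728  0.1965] [-4.2 -2.   4.1] [-0.676  1.144  0.05 ] [-1.09900e-01  2.26000e-02  9.79709e+01 -5.17300e-01]
104 15.46 [ 0.5489 -0.1728  0.1965] [-4.6 -2.6  4.2] [-0.68   1.174  0.059] [-8.570000e-02  2.290000e-02  1.039677e+02 -6.219000e-01]
110 15.72 [ 0.5489 -0.1729  0.1965] [-4.6 -2.9  3.4] [-0.701  1.14   0.04 ] [-8.51000e-02  2.27000e-02  1.09967e+02 -7.26600e-01]
```

No drive torque in either direction. I'll lift the key, step aside and look at the socket.

```bash
python3 - <<'E'
from h import *
robot.movel([.549,-.1728,.305],max_speed=.15)
robot.movel([.57,.03,.305],max_speed=.2)
t=eyes.read_camera("top");c=eyes.read_camera("scene")
print(robot.sense()["t"],robot.sense()["opening"])
s=cv2.convertScaleAbs(cv2.resize(t["pixels"][154:204,373:423,::-1],(480,480),interpolation=cv2.INTER_CUBIC),alpha=1.5)
b=cv2.resize(c["pixels"][170:310,200:320,::-1],(320,373),interpolation=cv2.INTER_CUBIC)
o=np.zeros((480,800,3),np.uint8);o[:,:480]=s;o[:373,480:]=b;cv2.imwrite("pics/j.png",o)
E
```

```text
17.8583 0.022265555184651748
```

View pics/j.png

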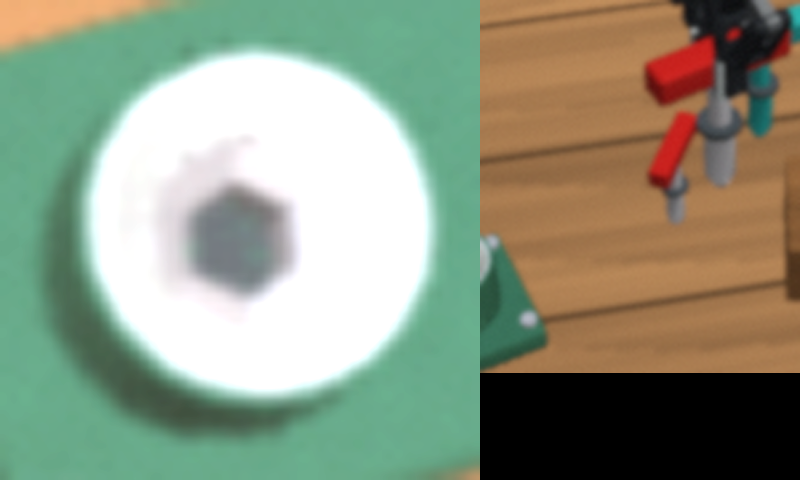

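The picture shows the screw did turn: the hex vertices at crop (237,183) and (243,298) now point up and down. I'll compute the phase in both pictures with the same method, and check the free-air joint-6 torque for reference.

```bash
cat >> h.py <<'E'
def phase(c,px):
    """hex flat-normal angle mod 60 (deg), from sub-pixel dark contour projected at the socket's rim (z .052)"""
    g=cv2.resize(cv2.cvtColor(px,cv2.COLOR_RGB2GRAY)[164:194,382:412],None,fx=10,fy=10,interpolation=cv2.INTER_CUBIC)
    out=[]
    for th in(.4,.5,.6):
        lo=np.percentile(g[110:170,130:180],10); hi=np.median(g[60:90,120:180])
        m=(g<lo+th*(hi-lo)).astype(np.uint8)
        cs,_=cv2.findContours(m,cv2.RETR_EXTERNAL,cv2.CHAIN_APPROX_NONE)
        k=max((q for q in cs if cv2.pointPolygonTest(q,(150.,145.),False)>0),key=cv2.contourArea)
        uv=k[:,0]/10.+[382-.45,164-.45]; Q=onplane(c,uv,.052)[:,:2]
        M=cv2.moments((Q*1e4).astype(np.float32)); ctr=np.array([M["m10"],M["m01"]])/M["m00"]/1e4
        d=Q-ctr; a=np.arctan2(d[:,1],d[:,0]); r=np.hypot(*d.T); o=np.argsort(a)
        ag=np.linspace(-np.pi,np.pi,720,False); rr=np.interp(ag,a[o],r[o],period=2*np.pi)
        z=(rr*np.exp(-6j*ag)).mean(); v=-np.degrees(np.angle(z))/6   # vertex dir
        out.append((round((v+30)%60,1),round(abs(z)/rr.mean(),4),round(rr.mean()*1e3,1)))
    return out
E
python3 - <<'E'
from h import *
t=eyes.read_camera("top")
print("start",phase(t,cv2.imread("pics/top0.png")[:,:,::-1])); print("now",phase(t,t["pixels"]))
for a in(104,98,104,110):
    robot.movel([.57,.03,.305],[np.pi,0,np.radians(a)],max_speed=.05)
    s=robot.sense();print(a,round(s["t"],2),s["torque"].round(3),round(s["tau"][5],3),np.degrees(s["tcp_rot"][2]).round(2))
E
```

```text
start [(np.float64(3.1), np.float64(0.0175), np.float64(9.7)), (np.float64(2.5), np.float64(0.0182), np.float64(10.2)), (np.float64(2.3), np.float64(0.019), np.float64(10.6))]
now [(np.float64(34.5), np.float64(0.0214), np.float64(9.6)), (np.float64(34.1), np.float64(0.0207), np.float64(10.0)), (np.float64(34.3), np.float64(0.0206), np.float64(10.5))]
104 18.17 [0.01  0.064 0.01 ] 0.192 104.08
98 18.43 [-0.049 -0.019 -0.038] 0.177 98.21
104 18.68 [-0.019  0.022  0.026] -0.215 103.98
110 18.94 [ 0.014  0.059 -0.034] -0.187 109.82
```

Start phase was 2.5° (q0 ≈ 0.22 rad). It's now 34.3° mod 60, so a screw position of about 0.71 rad is the only one in range. The backward probe probably carried the screw back. I'll re-seat the key at a matching phase, centre it better using the measured side force, and turn clockwise in fine steps.

```bash
python3 - <<'E'
from h import *
robot.gripper_close(120)
def say(l):
    s=robot.sense();print(l,round(s["t"],2),s["tcp_pos"].round(4),s["wrist_force"].round(1),s["torque"].round(2),round(s["tau"][5],2),round(np.degrees(s["tcp_rot"][2])%360,2));return s
o=lambda a:[np.pi,0,np.radians(a)]
x,y=.5483,-.1735
robot.movel([x,y,.305],o(154.3),max_speed=.2)
robot.movel([x,y,.222],max_speed=.12,threshold=20)
h=robot.movel([x,y,.194],max_speed=.04,threshold=25); s=say(h)
z=s["tcp_pos"][2]
if z<.1975:
    for a in range(150,108,-3):
        robot.movel([x,y,z-.0005],o(a),max_speed=.05); s=say(a)
        if abs(s["torque"][2])>.6: break
E
```

```text
True 21.83 [ 0.5482 -0.1735  0.1965] [-0.2 -0.9  5.1] [ 0.07  0.33 -0.05] 0.0 154.3
150 22.08 [ 0.5484 -0.1736  0.1965] [-1.3  0.5  4.9] [ 0.13  0.38 -0.03] 0.11 150.11
147 22.33 [ 0.5485 -0.1736  0.1965] [-1.1  0.2  5.5] [ 0.13  0.32 -0.  ] 0.06 147.11
144 22.58 [ 0.5485 -0.1736  0.1965] [-1.6  0.7  5.9] [ 0.13  0.34 -0.06] 0.06 144.11
141 22.83 [ 0.5486 -0.1736  0.1965] [-1.   0.4  5.5] [0.11 0.27 0.01] 0.06 141.11
138 23.08 [ 0.5486 -0.1736  0.1965] [-1.  -0.6  5.1] [ 0.17  0.28 -0.01] 0.06 138.11
135 23.33 [ 0.5486 -0.1736  0.1965] [-0.4  0.6  5.3] [0.07 0.25 0.03] 0.08 135.12
132 23.58 [ 0.5486 -0.1736  0.1965] [-0.8  0.8  6.2] [0.1  0.32 0.03] 0.09 132.12
129 23.83 [ 0.5486 -0.1736  0.1965] [-1.7  0.4  5.5] [0.06 0.26 0.03] 0.09 129.12
126 24.08 [ 0.5486 -0.1736  0.1965] [-1.4 -0.2  5.5] [ 0.16  0.31 -0.06] 0.09 126.12
123 24.33 [ 0.5485 -0.1735  0.1965] [-0.9  1.5  6. ] [0.12 0.31 0.03] 0.09 123.12
120 24.58 [ 0.5485 -0.1735  0.1965] [-2.1  0.3  5.7] [ 0.14  0.25 -0.01] 0.09 120.11
117 24.83 [ 0.5485 -0.1735  0.1965] [-1.6  1.7  5.4] [0.18 0.34 0.03] 0.09 117.12
114 25.08 [ 0.5485 -0.1735  0.1965] [-1.4 -0.3  5.1] [0.21 0.35 0.1 ] 0.13 114.12
111 25.33 [ 0.5485 -0.1735  0.1965] [-0.8  0.1  5.6] [0.23 0.34 0.14] 0.18 111.13
```

Torque starts to build below yaw 117, close to the predicted 119. Continuing.

```bash
python3 - <<'E'
from h import *
o=lambda a:[np.pi,0,np.radians(a)]
x,y,z=.5483,-.1735,.196
for a in range(109,91,-2):
    robot.movel([x,y,z],o(a),max_speed=.05); s=robot.sense()
    print(a,round(s["t"],2),s["tcp_pos"].round(4),s["wrist_force"].round(1),s["torque"].round(2),round(s["tau"][5],2),round(np.degrees(s["tcp_rot"][2])%360,2))
    if abs(s["torque"][2])>1.5: break
c=eyes.read_camera("scene");t=eyes.read_camera("top")
for k in(c,t): print(bar(k,*RED,.157,.012))
b=cv2.resize(c["pixels"][190:310,100:260,::-1],(800,600),interpolation=cv2.INTER_CUBIC);cv2.imwrite("pics/k.png",b)
E
```

```text
109 25.58 [ 0.5485 -0.1734  0.1965] [-0.   0.6  5.2] [0.26 0.36 0.16] 0.23 109.14
107 25.83 [ 0.5485 -0.1734  0.1965] [-1.   0.5  5.4] [0.28 0.33 0.25] 0.25 107.15
105 26.08 [ 0.5485 -0.1734  0.1965] [-0.8  1.2  5.3] [0.26 0.32 0.21] 0.27 105.15
103 26.33 [ 0.5485 -0.1734  0.1965] [-1.1  0.8  5.9] [0.29 0.34 0.23] 0.26 103.15
101 26.58 [ 0.5485 -0.1734  0.1965] [-1.2  0.8  6.6] [0.27 0.34 0.17] 0.24 101.15
99 26.83 [ 0.5485 -0.1733  0.1965] [-1.2  1.5  6. ] [0.31 0.35 0.18] 0.2 99.14
97 27.08 [ 0.5484 -0.1733  0.1965] [-1.5  1.7  7.2] [0.3  0.31 0.17] 0.18 97.13
95 27.33 [ 0.5484 -0.1733  0.1965] [-0.8  1.4  5.7] [0.34 0.35 0.02] 0.15 95.13
93 27.58 [ 0.5484 -0.1733  0.1965] [-1.8  1.5  6.7] [0.33 0.3  0.07] 0.11 93.12
[(array([197., 238.]), array([ 554.2, -141.6]), 38, 32, -88.3, 0.1551), (array([162., 244.]), array([ 556.4, -204.8]), 32, 32, -84.9, 0.1554)]
[(array([388., 170.]), array([ 544.4, -136.8]), 33, 24, 89.0, 0.1557)]
```

View pics/k.png

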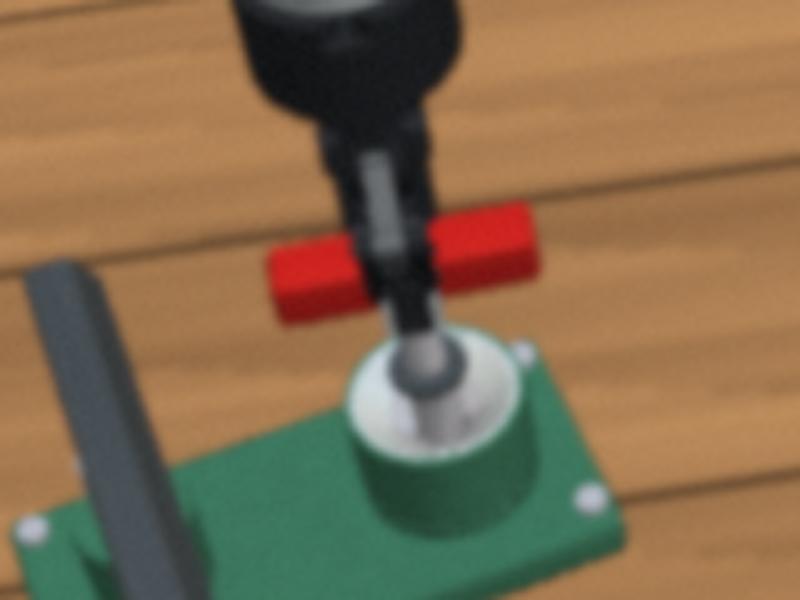

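The bar still tracks the gripper and the key is home (top at about 0.157). The torque hump spans yaw 117–90 and peaks near 105. That is exactly the 34° locked zone for a hex slipping over its corners with the screw at its stop (x at -48°). So the screw reaches the stop, but turning further cams over. The next contact should come at yaw ≈59: I'll settle in that sector and stop as the torque builds.

```bash
python3 - <<'E'
from h import *
o=lambda a:[np.pi,0,np.radians(a)]
x,y,z=.5485,-.1735,.1955
for a in (86,79,72,66,63,60,58,56,54,52,50):
    robot.movel([x,y,z],o(a),max_speed=.05); 
    T=[];
    s=robot.sense()
    print(a,round(s["t"],2),s["tcp_pos"].round(4),s["wrist_force"].round(1),s["torque"].round(2),round(s["tau"][5],3),round(np.degrees(s["tcp_rot"][2])%360,2))
    if a<66 and s["tau"][5]>.2: break
E
```

```text
86 27.96 [ 0.5486 -0.1733  0.1965] [-3.1  1.3  8.8] [ 0.41  0.57 -0.05] 0.052 86.09
79 28.23 [ 0.5488 -0.1733  0.1965] [-1.9  1.7  9. ] [ 0.37  0.49 -0.03] 0.079 79.09
72 28.51 [ 0.549  -0.1734  0.1965] [-1.6  0.5  8.6] [ 0.29  0.37 -0.03] 0.081 72.1
66 28.77 [ 0.549  -0.1733  0.1965] [-1.6  1.7  8.7] [0.41 0.36 0.01] 0.09 66.09
63 29.02 [ 0.5489 -0.1731  0.1965] [-2.2  1.7  8.5] [0.54 0.36 0.04] 0.09 63.1
60 29.27 [ 0.5487 -0.173   0.1965] [-2.   1.9  7.2] [0.56 0.47 0.02] 0.088 60.11
58 29.52 [ 0.5487 -0.173   0.1965] [-2.3  2.   9.1] [0.63 0.41 0.07] 0.083 58.11
56 29.77 [ 0.5486 -0.1729  0.1965] [-1.8  2.7  9.3] [0.57 0.46 0.08] 0.093 56.11
54 30.02 [ 0.5486 -0.1729  0.1965] [-2.1  2.5  9.5] [0.65 0.53 0.17] 0.146 54.12
52 30.27 [ 0.5486 -0.1729  0.1965] [-1.9  2.4  8.7] [0.63 0.53 0.13] 0.199 52.13
50 30.52 [ 0.5486 -0.1729  0.1965] [-1.5  3.4  9.1] [0.62 0.5  0.23] 0.241 50.13
```

Torque rises again exactly 60° later (54→0.15, 50→0.24), so the screw is up against its stop. I'll release, retreat and check the key.

```bash
python3 - <<'E'
from h import *
robot.movel([.5486,-.173,.1964],max_speed=.05)
robot.gripper_open(); p=robot.sense()["tcp_pos"]
robot.movel([p[0],p[1],.31],max_speed=.12)
robot.movel([.54,.05,.33],max_speed=.2)
t=eyes.read_camera("top");c=eyes.read_camera("scene");s=robot.sense();print(s["t"],s["wrist_force"])
for k in(t,c): print(bar(k,*RED,.157,.012),bar(k,*BLUE,.132,.008))
b=cv2.resize(c["pixels"][170:320,90:290,::-1],(800,600),interpolation=cv2.INTER_CUBIC);cv2.imwrite("pics/l.png",b)
E
```

```text
33.8667 [ 0.57011972 -0.35302473 -0.15313954]
[(array([408., 169.]), array([ 546.7, -169.7]), 99, 27, 50.3, 0.1556)] [(array([159., 173.]), array([564.5, 259.5]), 97, 18, -7.6, 0.1313)]
[(array([181., 241.]), array([ 556.6, -172.4]), 105, 30, 51.4, 0.1549)] [(array([402., 224.]), array([572.6, 251.4]), 99, 24, -10.6, 0.1303)]
```

View pics/l.png

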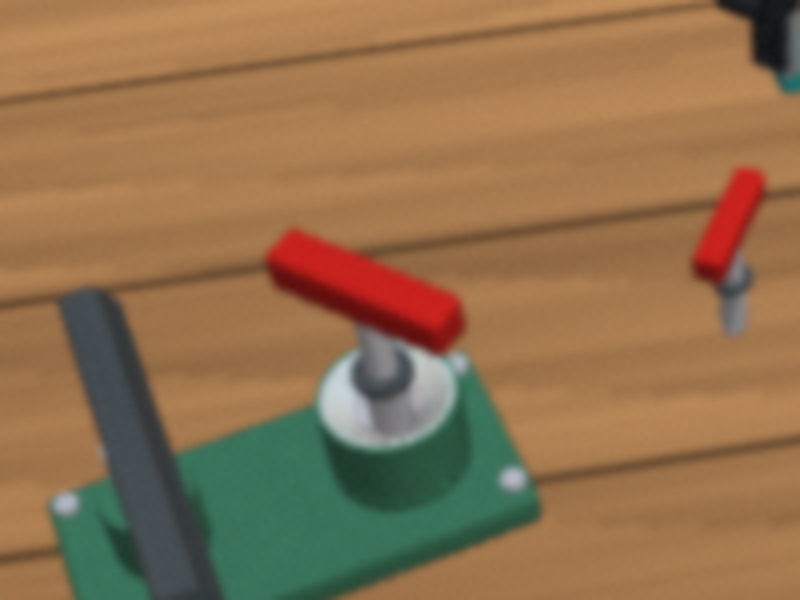

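The picture shows the key upright and home (bar top ≈0.157) at 50°, with the blue key still in the rack and the small red key untouched. One last zero-motion check: compare the lead-in hex's orientation around the key now with the start picture.

```bash
python3 - <<'E'
from h import *
f=np.mean([eyes.read_camera("top")["pixels"].astype(float) for _ in range(6)],0).astype(np.uint8)[:,:,::-1]
a=cv2.imread("pics/top0.png"); o=[]
for im in(a,f):
    g=cv2.cvtColor(im[157:199,378:420],cv2.COLOR_BGR2GRAY); g=cv2.resize(g,(400,400),interpolation=cv2.INTER_CUBIC)
    o.append(cv2.createCLAHE(6,(3,3)).apply(g))
cv2.imwrite("pics/m.png",np.hstack(o)); print(robot.sense()["t"])
E
```

```text
34.1667
```

View pics/m.png

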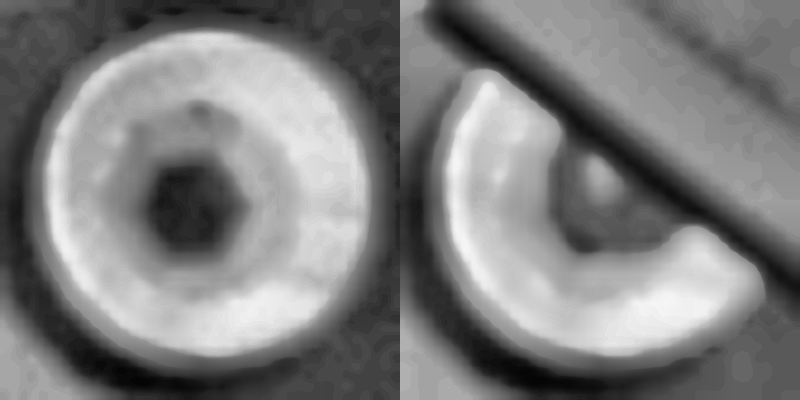

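The last picture is inconclusive on the phase, because the bar hides half the lead-in. The mechanics still settle it: the key turned 104° clockwise from a screw position of about 0.71 rad. Resistance well above the 0.1 N m running torque appeared near the angle predicted for the stop, and again 60° later. Handing in.

```bash
python3 -c "
from plant import robot
print(robot.sign_off())"
```

```text
the job is handed in; nothing more can be done
None
```

The job is handed in at about 34 s: the red key stands fully home in the clamp screw and the blue key is still in the rack. I judge the screw tight at its stop, but only from torque (a peak of about 0.25 N m, first near the expected angle and again 60° later), not from seeing it. On the first try the key slipped past the stop and my backward check loosened the screw, so I took the key out, re-seated it and tightened again; it slipped once more before the final tightening.

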